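Book in a job and move the clamps to the carrier

ROBOT

A 6-joint arm with a two-finger parallel gripper is mounted at the origin on the work surface. World frame = base frame: x ahead of the robot, y to its left, z up, the work surface at z = 0. Lengths are in m, angles in rad, forces in N, time in s.
With the tool pointing down it reaches from about 0.375 to 0.825 m from the base axis. Payload 5.5 kg.
Tool frame: the origin (TCP) lies on the mounting face of the last link; the fingertips stand 173 mm ahead of it and the grasp point (between the pads) lies 155 mm ahead of it; z points along the fingers, y is the line along which they close (so a half turn about z gives the same grasp; the last joint's range is limited). The gripper opens to 85 mm and grips with 20 to 120 N. Pads are 22 mm wide; open, the fingers measure 114 mm over their backs; the gripper's body (76 mm by 85 mm) begins 54 mm behind the grasp point. The pads swing forward as they close: fully open they stand 13 mm farther back than shut.
Start: joints at [0, 0.314, -0.047, 1.21, 0, 1.571], TCP at [0.6, 0, 0.405] pointing down, gripper open.
Joint ranges: [-2.67, 2.67], [-0.69, 1.73], [-1.03, 1.25], [-2.08, 2.16], [-1.42, 1.45], [-3.14, 3.14]. Speed limits (rad/s): [2.39, 2.39, 3.01, 3.14, 3.14, 3.14].

INTERFACE

Orientations are given as a unit quaternion [w, x, y, z].
In Python, from cell import * gives the robot as it stands. The module is installed in compiled form; this text tells all that it offers.
- The arm moves only by the shell command python3 -m handwheel 'ROWS' [OPENING]. ROWS is JSON, a list of rows, each a list of 4 numbers: the shift along the tool's x, y, z in mm, then the turn about the tool's z in rad. In form: [[tx, ty, tz, spin], ...]. A call has 1 to 12 rows; each row shifts and turns the commanded pose from where the row before left it, along the tool's axes as they then stand; what a row does not reach is not made up. A row lasts 1/12 s, in which the tool goes at most 41.7 mm and 7.16 degrees, less where a joint would pass 70% of its speed; a pose out of reach is approached as far as the arm can. A call is refused whole if a number of a shift passes 41.7 or a number of a turn 0.125, either way. A call with a gripper value outside its range is refused whole. OPENING is the opening, from 0 (shut) to 1 (fully open), set as the call begins (- or left out, the last holds). The fingers move at their own pace and stop on an object; the grip force is fixed at half the most. Time passes only in rows, so rows that do not move let the fingers close. It gives the time, the measured TCP pose, the force, the opening and the grip force at its end, in the units of the state.
- sense(): the state, without advancing time (a new reading comes with each control period).
- grab_frame(name): name is "scene" or "side" or "wrist"; returns a dict with "color" (480x640x3 uint8, red, green, blue), "depth" (480x640 float32, m along the optical axis (not along the pixel's ray), 0 where there is no reading), "fx", "fy", "cx", "cy" (pixels), "position" and "attitude" of the camera in the world. Camera axes: x right, y down, z forward; pixel columns grow to the right and rows downward; lengths in m; the calibration is good to about 2 mm. A picture is of the moment at which its call begins.
- finish_job(): hands the job in; it is judged then, once.
The state is a dict: "t": time; "joint_pos": joint angles; "qd": joint speeds; "joint_efforts": joint torques, N m; "eef_pos": TCP position; "orientation": TCP orientation; "ft_force": force on the tool from outside, world axes, zero at the start; "torque": the same for the moment, N m; "grip_width": finger opening in m; "grasp_force": force on a finger pad.
Only numpy, scipy, OpenCV 4.12 (cv2) and the standard library are available. Lean on these libraries where they do the work, as an engineer would, in place of code of your own. Each camera call takes 0.05 s, during which the arm holds its last target. There are 200 camera calls.

TASK

At the clamp bench, pick up the handheld scanner and hold it still for two seconds, its window about 65 mm from the barcode label on the time recorder and pointing at the label's middle, then lay it back flat on its rubber mat. Next press the recorder's plunger right down to its stop, keep it there for one second and let it come up to open the job; then lift every clamp off the wooden rack and hang it upright on the steel carrier's rail, let go, and when all hang there press the plunger to its stop for one second again and let it come up to close the job. Things can get knocked, so leave it all in place at the end, and don't disturb the glue bottle, hammer, wood offcut or tin.

Things in the scene. Friction and masses are not known exactly. Their poses are not given: they have to be found in the camera images.
- clamp1: steel C clamp; clamp1-3 are alike, 2 or 3 present (absent: None), 0.3-0.6 kg. Frame in its x-z plane, 16 mm thick. Origin at foot level, 160 mm below the mid underside of the top arm, which rests on a rail; z up. Arm x +-46 mm, z 160..180. Spine x -46..-32, z 25..160. On the arm a square wooden grip 26 x 26 mm, z 178..234; balanced under the grip.
- clamp2: as clamp1. Lower arm z 25..43, carrying a screw pad (x 18..42, up to z 75) and a screw handle (down to z 0). A jaw pad under the arm's front end, x 34..46 mm, down to z 144, retains it on a rail; the C opens to +x.
- clamp3: as clamp1. To unhook: lift about 30 mm, then draw at least 85 mm along its own -x (towards the robot) clear of the rail; to hang, the reverse.
- rack: fixed wooden rack, left or right of the robot, the clamps' start. Origin on the bench under mid rail. Rail along its y, 250 mm long, 30 wide in x, 18 thick, top at z 200. End posts at y +-134, 18 thick, 45 wide, up to z 220. Foot board 60 high at x 75..95. Clamps hang 85 mm apart, axes about parallel to the rack's, spine at -x (robot side).
- carrier: fixed steel carrier, empty at first. Origin on the bench under mid rail. Rail along its y, 250 mm long, 30 wide in x, 18 thick, top at z 185. End posts at y +-134, 18 thick, 30 wide, up to z 205. Base plate 6 mm. Clamps hang spine to its -x (robot side), origin at x 0, z 25, within 115 mm of mid in y: room for three, 80 mm apart.
- recorder: grey job time recorder, fixed; origin at bench level, x points to its sloped label side. Box x -70..+30, y +-50 mm, 75 mm high; the slope in front reaches x 78, from 75 down to 25 mm high, the label's middle 50 mm high.
- label: white barcode label, 50 x 80 mm, on the recorder's 45 degree slope; origin at its middle, z is its outward normal (up and along the recorder's +x).
- plunger (a joint): recorder's plunger travel: 0 up, 0.014 m at its stop, grows as it is pressed. Spring: about 3 N to start and 10 N at the stop; springs back when released.
- plunger_top (a point): middle of the top of the round steel plunger head, 42 mm across, 111 mm above the bench when up; presses straight down.
- scanner: grey handheld inline scanner, a square bar 130 x 34 x 34 mm, 0.15 to 0.3 kg; origin at its centre. It looks out along its own -x axis; the black-collared end is the window. Works when the label's middle lies on that line, 30 to 120 mm from the window, within 18 mm sideways.
- window (a point): middle of the scanner's window, 65 mm from its centre along its -x.
- mat: black rubber mat, 200 (x) x 140 (y) x 4 mm, fixed, origin at the middle of its underside (bench level). A scanner lying on it has its centre 21 mm above the bench.
- glue: white glue bottle, 64 mm across, 170 mm high, bystander; origin at its underside.
- hammer: hammer lying on the bench, bystander.
- offcut: pale wood offcut 90 x 140 x 38 mm, bystander; origin at its underside.
- tin: steel tin 80 mm across, 90 mm high, bystander; origin at its underside.
Not all that is in view belongs to the job. Several things have the shape of the mat; the one meant has the colours described above.

How it is judged:
On the way, in this order (a step that is already met when the one before it is completed fails the run):
1. the scanner points at the label, 30 to 120 mm away, held still for 1 s (x of label in the frame of scanner between -0.185 and -0.095 m and y of label in the frame of scanner between -0.018 and 0.018 m and z of label in the frame of scanner between -0.018 and 0.018 m and z of window in the frame of label above 0.015 m and linear speed of scanner below 0.04 m/s and angular speed of scanner below 0.4 rad/s), for 1 s.
2. the scanner lies on its mat, let go (x of scanner in the frame of mat between -0.1 and 0.1 m and y of scanner in the frame of mat between -0.07 and 0.07 m and z of scanner in the frame of mat below 0.027 m and linear speed of scanner below 0.03 m/s and contact force between scanner and the fingers below 0.2 N), for 0.2 s.
3. plunger held down at its stop (over 12 of 14 mm) for 0.5 s (value of joint plunger above 0.012 m), for 0.5 s.
4. plunger back up (value of joint plunger below 0.003 m), for 0.1 s.
5. every clamp hangs upright on the carrier's rail, let go (x of clamp1 in the frame of carrier between -0.03 and 0.03 m and y of clamp1 in the frame of carrier between -0.118 and 0.118 m and z of clamp1 in the frame of carrier between 0.018 and 0.033 m and angle between each of clamp1, clamp2, clamp3's own z axis and vertical below 0.12 rad and linear speed of each of clamp1, clamp2, clamp3 below 0.03 m/s and contact force between each of clamp1, clamp2, clamp3 and the fingers below 0.2 N and x of clamp2 in the frame of carrier between -0.03 and 0.03 m and y of clamp2 in the frame of carrier between -0.118 and 0.118 m and z of clamp2 in the frame of carrier between 0.018 and 0.033 m and x of clamp3 in the frame of carrier between -0.03 and 0.03 m and y of clamp3 in the frame of carrier between -0.118 and 0.118 m and z of clamp3 in the frame of carrier between 0.018 and 0.033 m), for 0.3 s.
6. plunger held down at its stop again for 0.5 s (value of joint plunger above 0.012 m), for 0.5 s.
At the end, for the whole second after the job is handed in: Each clamp present hangs at rest on the carrier rail (origin within 30 mm of its middle line, 18 to 33 mm high, within 118 mm of its middle, tilt under 0.12 rad); the scanner lies on its mat (centre over the mat, under 27 mm high); plunger up (under 3 mm); nothing held (all of step 2 and all of step 5 and value of joint plunger below 0.003 m); the robot touches nothing.
It fails at once if the glue bottle is shifted by more than 40 mm (distance of glue from where it was at the start of the episode above 0.04 m).
It fails at once if the hammer is shifted by more than 40 mm (distance of hammer from where it was at the start of the episode above 0.04 m).
It fails at once if the wood offcut is shifted by more than 40 mm (distance of offcut from where it was at the start of the episode above 0.04 m).
It fails at once if the tin is shifted by more than 40 mm (distance of tin from where it was at the start of the episode above 0.04 m).
Of clamp1, clamp2, clamp3 only 2 to 3 are there at a start; the rules pass over those that are not, and their reading is None.
At some moment in a run one of scanner may be knocked a few centimetres aside while the robot is not near it.
Once in a run the grip may slacken for a moment while it holds something.
It also fails if it takes over 210 s, if anything falls off the work surface, if the arm or the gripper's body presses on something with over 40 N, if the wrist force passes 120 N, or if a joint passes its speed limit or range.

## Working session

There is one attempt and no reset: what is moved stays moved. The work goes in short steps, Python scripts to look and compute and a shell command to move; the robot and the scene stay as the last step left them, time stands still between calls to the robot, and variables do not carry over. Pictures are saved under pics/ and viewed, at most 14 in all, crops included, and the job is handed in when it is done.

```bash
mkdir -p pics
cat > h.py <<'E'
import numpy as np, cv2, json
from scipy.spatial.transform import Rotation as R
from cell import *
def Rq(q): return R.from_quat([q[1],q[2],q[3],q[0]])
def cloud(f):
    d=f["depth"]; v,u=np.mgrid[0:480,0:640]
    p=np.stack([(u-f["cx"])/f["fx"]*d,(v-f["cy"])/f["fy"]*d,d],-1)
    return p@Rq(f["attitude"]).as_matrix().T+np.array(f["position"])
def save(f,n): cv2.imwrite("pics/"+n+".png",f["color"][:,:,::-1])
def tcp():
    s=sense(); return np.array(s["eef_pos"]),Rq(s["orientation"]).as_matrix()
E
python3 - <<'E'
from h import *
import pickle
for n in("scene","side","wrist"):
    f=grab_frame(n); save(f,n+"0"); pickle.dump(f,open(n+"0.pkl","wb")); print(n,f["position"],Rq(f["attitude"]).as_matrix().round(2).tolist(),f["fx"])
s=sense(); print(s["t"],s["eef_pos"],s["orientation"],s["grip_width"],s["ft_force"])
E
```

```text
scene [ 1.10315969 -0.48812679  1.19105038] [[0.61, 0.64, -0.46], [0.79, -0.49, 0.36], [0.01, -0.59, -0.81]] 442.3693622824129
side [-0.08888735 -0.98953242  0.79857305] [[0.87, -0.26, 0.43], [-0.5, -0.46, 0.74], [0.01, -0.85, -0.53]] 486.2536000423305
wrist [0.60058999 0.08414795 0.37292935] [[1.0, 0.0, -0.0], [0.0, -0.95, -0.33], [-0.0, 0.33, -0.95]] 429.0810249754759
0.15 [5.99774059e-01 7.05336826e-06 4.04012953e-01] [-4.86801644e-04  7.07107479e-01  7.07105753e-01 -4.81030409e-04] 0.08527762862528908 [ 0.41289348 -0.02240722 -0.44110713]
```

View pics/scene0.png

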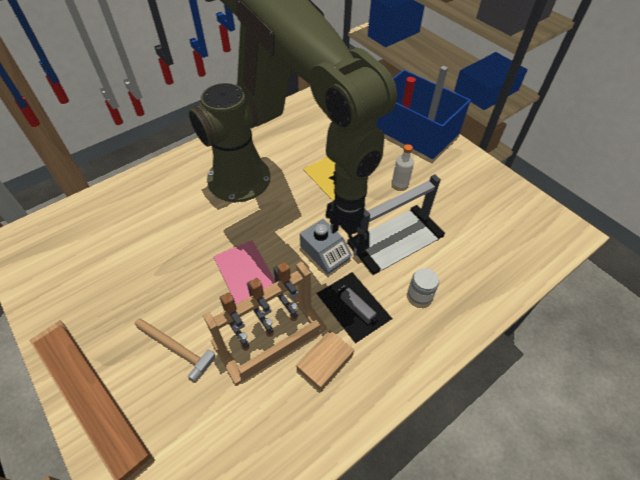

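View pics/side0.png

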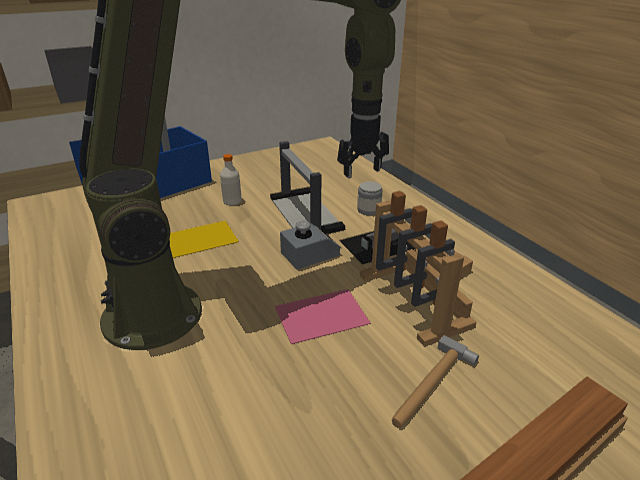

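The scene view shows three clamps on the rack (grips at about (228,302), (256,290), (283,272)), and the recorder at (325,245) with its plunger at (321,230). The carrier is at (400,230).

- **Scanner candidates:** the grey bar on the black mat (357,303), the hammer head (202,365), and the tin (424,287).
- **Mat candidates:** black (355,305), pink (245,270) and yellow (322,178).

I choose the grey bar on the black mat and check it in a close crop.

```bash
cat > m1.py <<'E'
from h import *
import pickle
S=pickle.load(open("scene0.pkl","rb")); W=pickle.load(open("side0.pkl","rb")); P=cloud(S); Q=cloud(W)
c=cv2.resize(S["color"][255:345,300:420,::-1],None,fx=5,fy=5,interpolation=cv2.INTER_CUBIC)
c2=cv2.resize(pickle.load(open("wrist0.pkl","rb"))["color"][:,:,::-1],(400,300))
out=np.zeros((450+0,600,3),np.uint8); out[:]=c; cv2.imwrite("pics/scan_crop.png",out)
cv2.imwrite("pics/wrist_s.png",c2)
pts=np.concatenate([P.reshape(-1,3),Q.reshape(-1,3)]); col=np.concatenate([S["color"].reshape(-1,3),W["color"].reshape(-1,3)]).astype(int)
valid=np.concatenate([S["depth"].ravel(),W["depth"].ravel()])>0
def rect(name,m):
    m=m&valid; p=pts[m]
    if len(p)<5: print(name,len(p)); return
    r=cv2.minAreaRect((p[:,:2]*1000).astype(np.float32)); print(name,len(p),np.round(r[0],1),np.round(r[1],1),round(r[2],1),"z",p[:,2].min().round(3),p[:,2].max().round(3),"med",np.median(p,0).round(3))
x,y,z=pts.T; br=col.sum(1)
for n,(u,v) in dict(scan=(357,303),g1=(228,302),g2=(256,290),g3=(283,272),plun=(321,229),label=(337,257),tin=(424,275),glue=(404,155),off=(325,358),carL=(368,262),rail=(400,203),hamm=(202,365)).items(): print(n,P[v,u].round(3))
near=lambda a,b,r:(np.hypot(x-a,y-b)<r)
s=P[303,357]
rect("mat",near(s[0],s[1],.14)&(z<.012)&(z>-.004)&(br<110))
rect("scanner",near(s[0],s[1],.1)&(z>.028)&(z<.042))
pl=P[229,321]
rect("plunger",near(pl[0],pl[1],.04)&(z>.106)&(z<.118))
rect("recbox",near(pl[0],pl[1],.12)&(z>.071)&(z<.079))
l=P[257,337]; rect("label",near(l[0],l[1],.07)&(z>.024)&(z<.08)&(br>560))
for i,(u,v) in enumerate([(228,302),(256,290),(283,272)]):
    g=P[v,u]; rect("grip%d"%i,near(g[0],g[1],.05)&(z>.268)&(z<.28))
    rect("griptop%d"%i,near(g[0],g[1],.05)&(z>.25)&(z<.28))
    rect("arm%d"%i,near(g[0],g[1],.06)&(z>.212)&(z<.228)&(br<300))
r=P[203,400]; rect("carrail",near(r[0],r[1],.2)&(z>.179)&(z<.191)); rect("carposttops",near(r[0],r[1],.2)&(z>.200)&(z<.21))
g=P[290,256]; rect("rackposttops",near(g[0],g[1],.2)&(z>.214)&(z<.226)&(br>300)); rect("rackrail",near(g[0],g[1],.2)&(z>.195)&(z<.205))
E
python3 m1.py
```

```text
scan [ 0.681 -0.009  0.039]
g1 [ 0.579 -0.344  0.271]
g2 [ 0.586 -0.272  0.26 ]
g3 [ 0.589 -0.193  0.269]
plun [0.442 0.042 0.11 ]
label [0.519 0.047 0.041]
tin [0.749 0.188 0.088]
glue [0.381 0.453 0.142]
off [ 0.756 -0.188  0.038]
carL [0.584 0.123 0.019]
rail [0.553 0.259 0.181]
hamm [ 0.565 -0.462  0.029]
mat 2471 [667.2  14.4] [199.4 198.3] 87.2 z -0.003 0.012 med [ 0.655 -0.029  0.005]
scanner 601 [680.   -4.9] [145.   42.1] 5.6 z 0.028 0.042 med [ 0.669 -0.01   0.037]
plunger 216 [438.   41.6] [42.1 42. ] 31.4 z 0.106 0.117 med [0.439 0.039 0.111]
recbox 1081 [456.7  62.3] [139.3 141.8] 0.9 z 0.071 0.079 med [0.444 0.025 0.076]
label 0
grip0 223 [ 568.3 -342.9] [27.9 28.6] 85.5 z 0.268 0.278 med [ 0.568 -0.344  0.274]
griptop0 385 [ 568.2 -342.9] [27.9 28.7] 85.9 z 0.25 0.278 med [ 0.568 -0.346  0.271]
arm0 367 [ 565.2 -364.7] [68.9 91.4] 80.8 z 0.212 0.228 med [ 0.579 -0.347  0.22 ]
grip1 199 [ 574.9 -266.9] [29.8 26.7] 88.6 z 0.268 0.279 med [ 0.575 -0.269  0.274]
griptop1 347 [ 575.6 -267. ] [30.5 27.5] 83.9 z 0.25 0.279 med [ 0.574 -0.272  0.27 ]
arm1 318 [ 575.5 -267.1] [26.3 91.1] 79.9 z 0.212 0.228 med [ 0.582 -0.271  0.22 ]
grip2 175 [ 577.3 -187.4] [28.3 26.9] 87.3 z 0.268 0.277 med [ 0.577 -0.189  0.274]
griptop2 326 [ 577.8 -187.4] [28.3 28.4] 87.3 z 0.25 0.277 med [ 0.577 -0.192  0.27 ]
arm2 374 [ 575.3 -167.6] [92.5 64.9] 3.7 z 0.212 0.228 med [ 0.583 -0.189  0.219]
carrail 1060 [542.7 269.1] [295.6  34.6] 83.6 z 0.179 0.191 med [0.543 0.265 0.186]
carposttops 170 [544.4 269.8] [291.5  30.9] 84.0 z 0.2 0.21 med [0.544 0.265 0.205]
rackposttops 387 [ 571.9 -263.4] [286.2  87.7] 88.2 z 0.215 0.226 med [ 0.572 -0.391  0.221]
rackrail 1589 [ 574.4 -266.2] [285.1  95.2] 86.3 z 0.195 0.205 med [ 0.573 -0.281  0.201]
```

View pics/scan_crop.png

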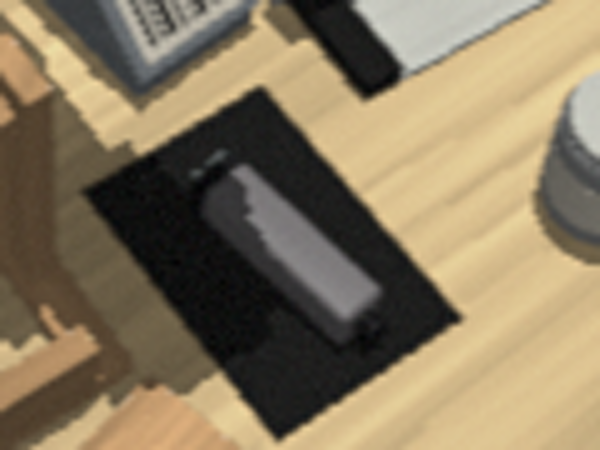

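View pics/wrist0.png

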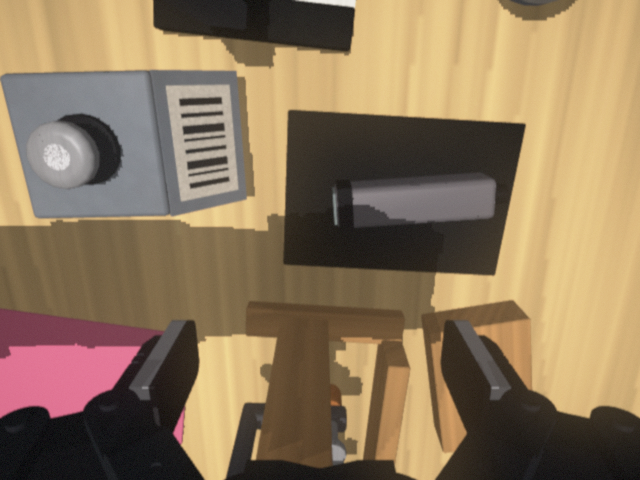

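The crop confirms the choice: a grey bar on the black mat, with its black collar at crop (210,185), which is the end facing the recorder. The wrist view shows the same, with the collar at (340,203), the scanner body out to (495,198), and the label around (205,140). Next I refine the label, scanner and carrier poses.

```bash
cat > m2.py <<'E'
from h import *
import pickle
W=pickle.load(open("wrist0.pkl","rb")); P=cloud(W); c=W["color"].astype(int); x,y,z=P[...,0],P[...,1],P[...,2]
def poly(m,name):
    m=m.astype(np.uint8); n,l,st,_=cv2.connectedComponentsWithStats(m); k=1+st[1:,4].argmax(); mm=l==k
    p=P[mm]; r=cv2.minAreaRect((p[:,:2]*1000).astype(np.float32)); print(name,len(p),np.round(r[0],1),np.round(r[1],1),round(r[2],1),"mean",p.mean(0).round(4),p[:,2].min().round(3),p[:,2].max().round(3)); return mm,p
roi=np.zeros((480,640),bool); roi[75:215,150:250]=1
m=roi&(c[...,0]>c[...,2]+3)&(c.sum(2)>330)&(z>.02)
m=cv2.morphologyEx(m.astype(np.uint8),cv2.MORPH_CLOSE,np.ones((15,15)))>0
mm,p=poly(m,"label")
slope=roi&(z>.03)&(z<.07); q=P[slope]; n=np.linalg.svd(q-q.mean(0),full_matrices=False)[2][2]; n*=np.sign(n[2]); print("slope n",n.round(3),"yaw",np.degrees(np.arctan2(n[1],n[0])).round(1))
roi=np.zeros((480,640),bool); roi[160:240,320:510]=1
mm,p=poly(roi&(z>.030)&(z<.046),"scanner")
for lo,hi in((.015,.05),):
  mm,p=poly(roi&(z>lo)&(z<hi),"scanfull")
roi[:]=0; roi[100:285,275:530]=1
poly(roi&(z<.012)&(c.sum(2)<110),"mat")
E
python3 m2.py
```

```text
label 8733 [541.2  32.9] [117.9 103.6] 82.1 mean [0.5169 0.0429 0.0503] -0.002 0.373
slope n [0.704 0.016 0.71 ] yaw 1.3
scanner 6613 [676.7  -6. ] [131.1  36.5] 3.8 mean [ 0.6758 -0.004   0.0374] 0.03 0.041
scanfull 7474 [683.5  -5.6] [144.7  36.5] 3.7 mean [ 0.6779 -0.0026  0.0358] 0.015 0.041
mat 6131 [640.8 -46.4] [ 57.1 143.5] 87.0 mean [ 0.6405 -0.0523  0.0039] 0.001 0.006
```

```bash
python3 -m handwheel '[[0,26,0,0],[0,26,0,0],[-5,25,0,0],[0,0,0,-0.125],[0,0,0,-0.125],[0,0,0,-0.125],[0,0,0,-0.125],[0,0,0,-0.125],[0,0,0,-0.125],[0,0,0,-0.125],[0,0,0,-0.125],[0,0,0,-0.125]]' 1
python3 -m handwheel '[[0,0,0,-0.125],[0,0,0,-0.125],[0,0,0,-0.125],[0,0,0,-0.125],[0,0,0,-0.012],[0,0,25,0],[0,0,25,0],[0,0,25,0],[0,0,25,0],[0,0,0,0],[0,0,0,0]]'
cat > pose.py <<'E'
from h import *
import sys
p,M=tcp(); s=sense(); print("t",round(s["t"],2),"tcp",p.round(4),"tool x",M[:,0].round(3),"y",M[:,1].round(3),"z",M[:,2].round(3),"F",np.round(s["ft_force"],1),"grip",round(s["grip_width"],4),round(s["grasp_force"],1),"q",np.round(s["joint_pos"],2))
if len(sys.argv)>3:
    t=np.array([float(a) for a in sys.argv[1:4]]); print("to go tool mm",(M.T@(t-p)*1000).round(1))
    if len(sys.argv)>4:
        a=float(sys.argv[4]); cur=np.degrees(np.arctan2(M[1,1],M[0,1])); print("spin",round(-np.radians(a-cur),3))
E
python3 pose.py .677 -.005 .182 93.8
python3 - <<'E'
from h import *
W=grab_frame("wrist"); save(W,"w1"); P=cloud(W); z=P[...,2]; c=W["color"].astype(int)
m=((z>.028)&(z<.046)&(np.hypot(P[...,0]-.677,P[...,1]+.005)<.09)).astype(np.uint8); p=P[m>0]
r=cv2.minAreaRect((p[:,:2]*1000).astype(np.float32)); print(len(p),r)
E
```

```text
t: 1.15
eef_pos: [0.6769, -0.005, 0.4042]
orientation: [-0.0, 0.218, 0.976, -0.0]
ft_force: [0.4, 0.1, -0.6]
grip_width: 0.0854
grasp_force: 0.0
t: 2.07
eef_pos: [0.6762, -0.005, 0.3033]
orientation: [-0.002, -0.032, 0.999, 0.0]
ft_force: [-0.1, 0.3, 2.0]
grip_width: 0.0852
grasp_force: 0.0
t 2.07 tcp [ 0.6762 -0.005   0.3033] tool x [-0.998 -0.064  0.004] y [-0.064  0.998  0.   ] z [-0.004  0.    -1.   ] F [-0.1  0.3  2. ] grip 0.0852 0.0 q [-0.01  0.51  0.01  1.07  0.   -0.07]
to go tool mm [-1.300e+00 -1.000e-01  1.213e+02]
spin -0.002
12380 ((683.5093994140625, -5.544530868530273), (144.4852752685547, 35.990760803222656), 3.6450512409210205)
```

```bash
python3 -m handwheel '[[0,0,25,0],[0,0,25,0],[0,0,25,0],[0,0,20,0],[0,0,15,0],[0,0,11,0],[0,0,0,0],[0,0,0,0]]' 1
python3 -m handwheel '[[0,0,0,0],[0,0,0,0],[0,0,0,0],[0,0,0,0],[0,0,0,0],[0,0,0,0],[0,0,0,0],[0,0,0,0]]' 0
python3 -m handwheel '[[0,0,-8,0],[0,0,-8,0],[0,0,-8,0],[0,0,-5,0],[0,0,0,0],[0,0,0,0]]' 
python3 pose.py .647 .052 .211 93.8
```

```text
t: 2.78
eef_pos: [0.6777, -0.005, 0.1849]
orientation: [0.001, -0.033, 0.999, -0.0]
ft_force: [0.3, 0.0, -0.3]
grip_width: 0.0855
grasp_force: 0.0
t: 3.45
eef_pos: [0.6775, -0.0051, 0.1847]
orientation: [0.001, -0.033, 0.999, -0.0]
ft_force: [-0.8, -0.0, 6.0]
grip_width: 0.0332
grasp_force: 61.8
t: 3.95
eef_pos: [0.6772, -0.005, 0.2132]
orientation: [0.0, -0.033, 0.999, -0.0]
ft_force: [-0.2, -0.2, -2.4]
grip_width: 0.0327
grasp_force: 60.9
t 3.95 tcp [ 0.6772 -0.005   0.2132] tool x [-0.998 -0.066 -0.001] y [-0.066  0.998 -0.   ] z [ 0.001  0.    -1.   ] F [-0.2 -0.2 -2.4] grip 0.0327 60.9 q [-0.01  0.58 -0.1   0.89  0.   -0.07]
to go tool mm [26.4 58.9  2.2]
spin -0.0
```

```bash
python3 -m handwheel '[[5,10,0,0],[5,10,0,0],[5,10,0,0],[5,10,0,0],[4,10,0,0],[2,9,0,0],[0,0,0,0],[0,0,0,0],[0,0,0,0]]'
python3 pose.py .647 .052 .211 93.8
python3 - <<'E'
from h import *
for n in ("wrist","side"):
    f=grab_frame(n); save(f,n+"_scan"); P=cloud(f); c=f["color"].astype(int)
    if n=="wrist":
        z=P[...,2]; m=(z>.040)&(z<.08)&(P[...,0]>.575)&(P[...,0]<.74)&(abs(P[...,1]-.052)<.035); p=P[m]
        print(len(p),cv2.minAreaRect((p[:,:2]*1000).astype(np.float32)),np.percentile(p[:,2],[10,50,90]))
a=cv2.imread("pics/wrist_scan.png");b=cv2.imread("pics/side_scan.png")
cv2.imwrite("pics/scan2.png",np.hstack([cv2.resize(a,(400,300)),cv2.resize(b[150:330,230:470],(400,300))]))
E
```

```text
t: 4.7
eef_pos: [0.6474, 0.0522, 0.2128]
orientation: [0.0, -0.033, 0.999, -0.0]
ft_force: [-0.5, -0.2, -2.0]
grip_width: 0.0331
grasp_force: 60.9
t 4.7 tcp [0.6474 0.0522 0.2128] tool x [-0.998 -0.066 -0.001] y [-0.066  0.998 -0.   ] z [ 0.001 -0.    -1.   ] F [-0.5 -0.2 -2. ] grip 0.0331 60.9 q [ 0.08  0.53 -0.18  0.86 -0.    0.01]
to go tool mm [ 0.4 -0.2  1.8]
spin 0.0
40104 ((636.3564453125, 51.71481704711914), (61.102725982666016, 113.2021255493164), 79.54550170898438) [0.06249223 0.06586682 0.06749556]
```

View pics/scan2.png

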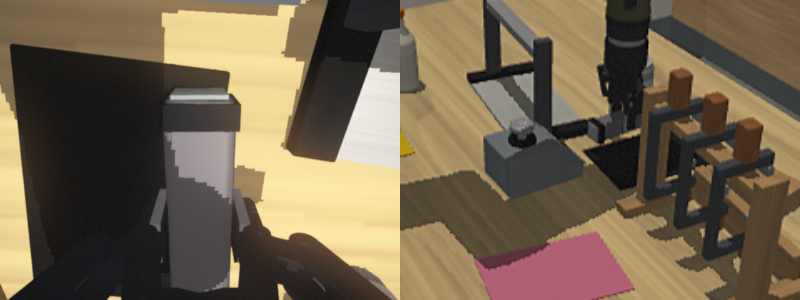

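The wrist view (left) shows the scanner square in the fingers with its collared window end leading at (200,110). The side view (right) shows the window at (580,128), facing the slope. I hold it for two seconds, then put it back.

```bash
for i in 1 2; do python3 -m handwheel '[[0,0,0,0],[0,0,0,0],[0,0,0,0],[0,0,0,0],[0,0,0,0],[0,0,0,0],[0,0,0,0],[0,0,0,0],[0,0,0,0],[0,0,0,0],[0,0,0,0],[0,0,0,0]]' >/dev/null; done
python3 -m handwheel '[[0,0,0,0],[0,0,0,0],[0,0,0,0],[0,0,0,0]]'
python3 -m handwheel '[[-2,-9,0,0],[-4,-10,0,0],[-5,-10,0,0],[-5,-10,0,0],[-5,-10,0,0],[-5,-10,0,0],[0,0,0,0],[0,0,8,0],[0,0,8,0],[0,0,6,0],[0,0,0,0],[0,0,0,0]]'
python3 pose.py .677 -.005 .185 93.8
```

```text
t: 7.13
eef_pos: [0.6471, 0.0522, 0.2127]
orientation: [-0.0, -0.033, 0.999, -0.0]
ft_force: [0.1, 0.2, -1.5]
grip_width: 0.0333
grasp_force: 60.9
t: 8.13
eef_pos: [0.6762, -0.0045, 0.1896]
orientation: [-0.001, -0.033, 0.999, 0.0]
ft_force: [-0.3, -0.7, -1.7]
grip_width: 0.0331
grasp_force: 60.9
t 8.13 tcp [ 0.6762 -0.0045  0.1896] tool x [-0.998 -0.067  0.002] y [-0.067  0.998  0.   ] z [-0.002  0.    -1.   ] F [-0.3 -0.7 -1.7] grip 0.0331 60.9 q [-0.01  0.6  -0.12  0.85  0.   -0.07]
to go tool mm [-0.7 -0.6  4.6]
spin 0.001
```

```bash
python3 -m handwheel '[[0,0,3,0],[0,0,2,0],[0,0,0,0],[0,0,0,0]]'
python3 -m handwheel '[[0,0,0,0],[0,0,0,0],[0,0,0,0],[0,0,0,0],[0,0,0,0],[0,0,0,0]]' 1
python3 -m handwheel '[[0,0,-10,0],[0,0,-20,0],[0,0,-25,0],[0,0,-25,0],[0,0,-25,0],[0,0,-25,0],[0,0,0,0],[0,0,0,0]]'
python3 pose.py .4385 .0415 .300 93.8
python3 - <<'E'
from h import *
W=grab_frame("wrist"); P=cloud(W); z=P[...,2]
m=((z>.028)&(z<.06)&(np.hypot(P[...,0]-.677,P[...,1]+.005)<.09)); p=P[m]
print(len(p),cv2.minAreaRect((p[:,:2]*1000).astype(np.float32)),np.median(p[:,2]))
E
```

```text
t: 8.47
eef_pos: [0.677, -0.0049, 0.1858]
orientation: [0.0, -0.033, 0.999, -0.0]
ft_force: [0.0, 0.0, -2.2]
grip_width: 0.0331
grasp_force: 60.9
t: 8.97
eef_pos: [0.6771, -0.005, 0.1859]
orientation: [0.0, -0.033, 0.999, 0.0]
ft_force: [-0.3, 0.0, -0.5]
grip_width: 0.0854
grasp_force: 0.0
t: 9.63
eef_pos: [0.6778, -0.005, 0.3186]
orientation: [0.002, -0.033, 0.999, -0.0]
ft_force: [-0.2, 0.0, -0.3]
grip_width: 0.0854
grasp_force: 0.0
t 9.63 tcp [ 0.6778 -0.005   0.3186] tool x [-0.998 -0.066 -0.005] y [-0.066  0.998 -0.   ] z [ 0.005 -0.    -1.   ] F [-0.2  0.  -0.3] grip 0.0854 0.0 q [-0.01  0.5   0.03  1.09 -0.   -0.07]
to go tool mm [235.8  62.3  17.5]
spin -0.0
11282 ((682.8951416015625, -4.828987121582031), (144.2105712890625, 35.783599853515625), 3.7166812419891357) 0.03772391909992995
```

Scanner is flat on its mat. Now over to the plunger with the fingers shut.

```bash
python3 -m handwheel '[[24,6,0,0],[24,6,0,0],[24,6,0,0],[24,6,0,0],[24,6,0,0],[24,6,0,0],[24,6,0,0],[24,6,0,0],[24,7,0,0],[20,7,0,0],[0,0,0,0],[0,0,0,0]]' 0
python3 -m handwheel '[[0,0,10,0],[0,0,8,0],[0,0,0,0],[0,0,0,0]]'
python3 pose.py .4385 .0415 .270 93.8
```

```text
t: 10.68
eef_pos: [0.4361, 0.0414, 0.315]
orientation: [-0.001, -0.033, 0.999, -0.0]
ft_force: [-0.2, 0.9, 1.3]
grip_width: 0.0
grasp_force: 0.0
t: 11.02
eef_pos: [0.4374, 0.041, 0.2965]
orientation: [-0.001, -0.033, 0.999, -0.0]
ft_force: [-0.5, 0.7, 0.0]
grip_width: -0.0
grasp_force: 0.0
t 11.02 tcp [0.4374 0.041  0.2965] tool x [-0.998 -0.066  0.002] y [-0.066  0.998 -0.   ] z [-0.002 -0.    -1.   ] F [-0.5  0.7  0. ] grip -0.0 0.0 q [ 0.09  0.09 -0.58  0.9  -0.    0.03]
to go tool mm [-1.2  0.4 26.5]
spin -0.001
```

```bash
python3 -m handwheel '[[0,0,6,0],[0,0,5,0],[0,0,5,0],[0,0,5,0],[0,0,4,0],[0,0,0,0],[0,0,0,0]]'
python3 -m handwheel '[[0,0,2,0],[0,0,0,0],[0,0,0,0]]'; python3 -m handwheel '[[0,0,2,0],[0,0,0,0],[0,0,0,0]]'
```

```text
t: 11.6
eef_pos: [0.4377, 0.0412, 0.2729]
orientation: [0.0, -0.033, 0.999, -0.0]
ft_force: [-0.9, -0.2, 8.3]
grip_width: -0.0
grasp_force: 3.9
t: 11.85
eef_pos: [0.4377, 0.0412, 0.2711]
orientation: [0.0, -0.033, 0.999, -0.0]
ft_force: [-2.2, -1.8, 8.1]
grip_width: -0.0003
grasp_force: 4.3
t: 12.1
eef_pos: [0.4377, 0.0412, 0.2703]
orientation: [0.001, -0.033, 0.999, -0.0]
ft_force: [-6.1, -1.4, 21.3]
grip_width: 0.0002
grasp_force: 10.6
```

```bash
python3 -m handwheel '[[0,0,0,0],[0,0,0,0],[0,0,0,0],[0,0,0,0],[0,0,0,0],[0,0,0,0],[0,0,0,0],[0,0,0,0],[0,0,0,0],[0,0,0,0],[0,0,0,0]]'
python3 -m handwheel '[[0,0,-8,0],[0,0,-10,0],[0,0,-15,0],[0,0,-25,0],[0,0,-35,0],[0,0,-40,0],[0,0,-40,0],[0,0,-40,0],[0,0,-20,0],[0,0,0,0]]' 
python3 -m handwheel '[[0,0,0,0.125],[0,0,0,0.125],[0,0,0,0.125],[0,0,0,0.125],[0,0,0,0.125],[0,0,0,0.125],[0,0,0,0.125],[0,0,0,0.125],[0,0,0,0.125],[0,0,0,0.125],[0,0,0,0.125],[0,0,0,0.125]]' 1 
python3 -m handwheel '[[0,0,0,0.125],[0,0,0,0.073],[0,0,0,0],[0,0,0,0]]' 
python3 pose.py .575 -.19 .49 -3.5
```

```text
t: 13.02
eef_pos: [0.4376, 0.0412, 0.2703]
orientation: [0.001, -0.033, 0.999, -0.0]
ft_force: [-6.4, -0.9, 21.3]
grip_width: 0.0001
grasp_force: 10.6
t: 13.85
eef_pos: [0.4384, 0.0414, 0.5066]
orientation: [0.004, -0.033, 0.999, 0.0]
ft_force: [-0.1, -0.7, 0.3]
grip_width: 0.0
grasp_force: 0.0
t: 14.85
eef_pos: [0.4372, 0.0412, 0.5004]
orientation: [-0.001, 0.659, 0.752, -0.001]
ft_force: [0.5, 0.7, -0.1]
grip_width: 0.085
grasp_force: 0.0
t: 15.18
eef_pos: [0.4373, 0.0413, 0.5008]
orientation: [-0.0, 0.728, 0.686, -0.001]
ft_force: [-0.5, -0.0, -0.3]
grip_width: 0.0853
grasp_force: 0.0
t 15.18 tcp [0.4373 0.0413 0.5008] tool x [ 0.059  0.998 -0.   ] y [ 0.998 -0.059 -0.001] z [-0.001 -0.    -1.   ] F [-0.5 -0.  -0.3] grip 0.0853 0.0 q [ 0.09 -0.01 -0.22  1.37  0.    1.72]
to go tool mm [-222.8  151.1   10.6]
spin 0.002
```

```bash
python3 -m handwheel '[[-28,19,0,0],[-28,19,0,0],[-28,19,0,0],[-28,19,0,0],[-28,19,0,0],[-28,19,0,0],[-28,19,0,0],[-27,18,0,0],[0,0,0,0],[0,0,0,0]]' 1
cat > grips.py <<'E'
from h import *
import sys
def go(tag,zlo,zhi):
    W=grab_frame("wrist"); save(W,tag); P=cloud(W); z=P[...,2]
    m=((z>zlo)&(z<zhi)&(W["depth"]>.12)).astype(np.uint8); m=cv2.morphologyEx(m,cv2.MORPH_OPEN,np.ones((5,5)))
    n,l,st,_=cv2.connectedComponentsWithStats(m)
    for k in range(1,n):
        if st[k,4]>150:
            p=P[l==k]; r=cv2.minAreaRect((p[:,:2]*1000).astype(np.float32)); print(st[k].tolist(),np.round(r[0],1),np.round(r[1],1),round(r[2],1),p[:,2].mean().round(4))
go(sys.argv[1],float(sys.argv[2]),float(sys.argv[3]))
E
python3 grips.py w_rack .266 .284; python3 pose.py .577 -.1875 .405 -3.5
```

```text
t: 16.02
eef_pos: [0.575, -0.192, 0.5]
orientation: [-0.001, 0.729, 0.685, -0.0]
ft_force: [-0.4, 0.1, -0.8]
grip_width: 0.0849
grasp_force: 0.0
[300, 225, 52, 51, 2554] [ 578.7 -184.3] [25.5 25.6] 87.5 0.2731
[307, 363, 47, 45, 2003] [ 576.9 -264.8] [26.5 26. ] 86.3 0.2727
t 16.07 tcp [ 0.5745 -0.1909  0.5006] tool x [0.061 0.998 0.001] y [ 0.998 -0.061 -0.002] z [-0.002  0.001 -1.   ] F [-0.4  0.2  0.9] grip 0.0856 0.0 q [-0.32  0.31  0.16  1.43  0.    1.31]
to go tool mm [ 3.5  2.4 95.6]
spin 0.0
```

View pics/w_rack.png

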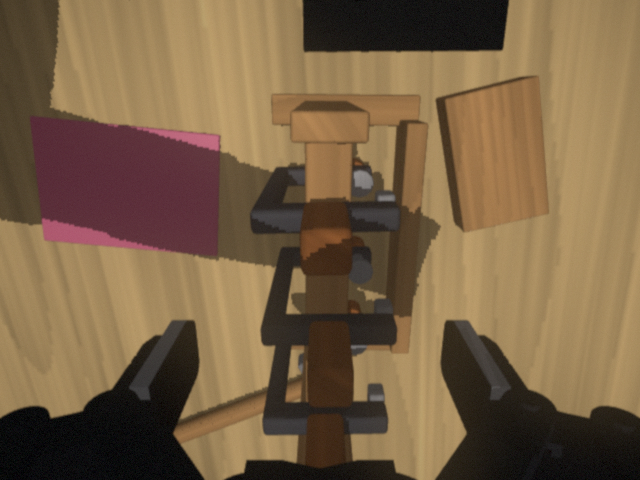

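The wrist view shows three clamps hanging on the rack with grips at (327,237), (330,345) and (325,440). The arms run left to right, with the spines on the robot side. I take the nearest one first.

```bash
python3 -m handwheel '[[6,4,0,0],[0,0,20,0],[0,0,20,0],[0,0,20,0],[0,0,15,0],[0,0,12,0],[0,0,8,0],[0,0,0,0],[0,0,0,0]]' 1
python3 -m handwheel '[[0,0,0,0],[0,0,0,0],[0,0,0,0],[0,0,0,0],[0,0,0,0],[0,0,0,0],[0,0,0,0],[0,0,0,0]]' 0
python3 -m handwheel '[[0,0,-7,0],[0,0,-7,0],[0,0,-7,0],[0,0,-7,0],[0,0,-7,0],[0,0,0,0],[0,0,0,0]]' 
python3 pose.py .46 -.178 .56 -3.5
```

```text
t: 16.82
eef_pos: [0.5788, -0.1838, 0.4071]
orientation: [-0.0, 0.728, 0.686, 0.0]
ft_force: [-0.1, -0.2, 0.4]
grip_width: 0.0852
grasp_force: 0.0
t: 17.48
eef_pos: [0.5788, -0.1849, 0.4072]
orientation: [0.0, 0.728, 0.685, 0.0]
ft_force: [-2.9, 0.3, 5.1]
grip_width: 0.0255
grasp_force: 59.5
t: 18.07
eef_pos: [0.5791, -0.1849, 0.4423]
orientation: [0.001, 0.728, 0.685, 0.0]
ft_force: [-0.3, 0.5, -5.0]
grip_width: 0.0253
grasp_force: 59.4
t 18.07 tcp [ 0.5791 -0.1849  0.4423] tool x [ 0.061  0.998 -0.   ] y [ 0.998 -0.061  0.001] z [ 0.001 -0.    -1.   ] F [-0.3  0.5 -5. ] grip 0.0253 59.4 q [-0.31  0.32  0.04  1.3  -0.    1.32]
to go tool mm [  -0.4 -119.2 -117.8]
spin 0.0
```

```bash
python3 -m handwheel '[[0,-10,0,0],[0,-16,0,0],[0,-20,0,0],[0,-20,0,0],[0,-20,0,0],[0,-20,0,0],[0,-14,0,0],[0,0,-20,0],[0,0,-25,0],[0,0,-25,0],[0,0,-20,0],[0,0,0,0]]' 
python3 pose.py .433 .3615 .53 -6
python3 - <<'E'
from h import *
for n in("scene","side"):
    W=grab_frame(n); save(W,n+"_c"); P=cloud(W)
    for lo,hi in((.200,.21),(.181,.189)):
        m=(P[...,2]>lo)&(P[...,2]<hi)&(np.hypot(P[...,0]-.544,P[...,1]-.27)<.17); p=P[m]
        r=cv2.minAreaRect((p[:,:2]*1000).astype(np.float32)); print(n,len(p),np.round(r[0],1),np.round(r[1],1),round(r[2],1))
        if lo==.2:
            for s in(-1,1): q=p[(p[:,1]-.27)*s>0]; print(cv2.minAreaRect((q[:,:2]*1000).astype(np.float32)))
E
```

```text
t: 19.07
eef_pos: [0.4596, -0.1777, 0.5356]
orientation: [0.003, 0.728, 0.685, 0.001]
ft_force: [1.0, -0.2, -4.7]
grip_width: 0.0254
grasp_force: 60.8
t 19.07 tcp [ 0.4596 -0.1777  0.5356] tool x [ 0.061  0.998 -0.002] y [ 0.998 -0.061  0.006] z [ 0.006 -0.002 -1.   ] F [ 1.  -0.2 -4.7] grip 0.0254 60.8 q [-0.37  0.08 -0.03  1.44 -0.    1.26]
to go tool mm [536.6 -59.4   4.2]
spin 0.044
scene 102 [543.3 266.5] [285.2  31.9] 83.8
((528.5760498046875, 133.91741943359375), (17.60763168334961, 32.098114013671875), 79.1038818359375)
((557.25634765625, 399.40069580078125), (17.845090866088867, 30.711517333984375), 83.5751724243164)
scene 598 [542.4 265.8] [283.1  33.2] 83.9
side 84 [542.6 267.8] [288.7  27.6] 84.1
((528.7569580078125, 135.09271240234375), (21.528125762939453, 27.469797134399414), 85.02262115478516)
((555.8944091796875, 398.7281188964844), (26.773439407348633, 24.577499389648438), 12.025286674499512)
side 326 [543.2 261.1] [281.2  32.5] 83.5
```

```bash
python3 -m handwheel '[[10,-1,0,0],[20,-2,0,0],[24,-3,0,0],[24,-3,0,0],[24,-3,0,0],[24,-3,0,0],[24,-3,0,0],[24,-3,0,0],[24,-3,0,0],[24,-3,0,0],[24,-3,0,0],[24,-3,0,0]]' 
python3 -m handwheel '[[24,-3,0,0],[24,-3,0,0],[24,-3,0,0],[24,-3,0,0],[24,-3,0,0],[24,-3,0,0],[24,-3,0,0],[24,-3,0,0],[24,-2,0,0],[20,0,0,0],[10,0,0,0.044],[0,0,0,0]]'
python3 pose.py .4317 .3587 .424 -6
```

```text
t: 20.17
eef_pos: [0.4416, 0.0957, 0.5297]
orientation: [-0.001, 0.728, 0.685, -0.001]
ft_force: [0.4, -0.6, -4.5]
grip_width: 0.0256
grasp_force: 60.8
t: 21.17
eef_pos: [0.4308, 0.3435, 0.529]
orientation: [-0.001, 0.743, 0.67, -0.002]
ft_force: [0.7, -0.0, -5.1]
grip_width: 0.0254
grasp_force: 60.8
t 21.17 tcp [0.4308 0.3435 0.529 ] tool x [ 0.103  0.995 -0.002] y [ 0.995 -0.103 -0.003] z [-0.004 -0.001 -1.   ] F [ 0.7 -0.  -5.1] grip 0.0254 60.8 q [0.67 0.2  0.09 1.46 0.   2.35]
to go tool mm [ 15.4  -0.3 104.9]
spin 0.001
```

```bash
python3 -m handwheel '[[8,0,15,0],[7,0,20,0],[0,0,20,0],[0,0,20,0],[0,0,18,0],[0,0,12,0],[0,0,0,0],[0,0,0,0]]' 
python3 pose.py .551 .346 .424 -6
python3 - <<'E'
from h import *
a=grab_frame("side");b=grab_frame("scene")
c=lambda f,y,x:cv2.resize(f["color"][y:y+180,x:x+200,::-1],(400,360))
cv2.imwrite("pics/pre1.png",np.hstack([c(a,90,190),c(b,120,300)]))
E
```

```text
t: 21.83
eef_pos: [0.4324, 0.3553, 0.4253]
orientation: [-0.0, 0.743, 0.669, -0.002]
ft_force: [-0.6, -0.4, -4.6]
grip_width: 0.0253
grasp_force: 60.8
t 21.83 tcp [0.4324 0.3553 0.4253] tool x [ 0.105  0.995 -0.003] y [ 0.995 -0.105 -0.003] z [-0.003 -0.002 -1.   ] F [-0.6 -0.4 -4.6] grip 0.0253 60.8 q [ 0.69  0.23 -0.11  1.23 -0.    2.36]
to go tool mm [  3.1 118.9   1. ]
spin -0.0
```

View pics/pre1.png

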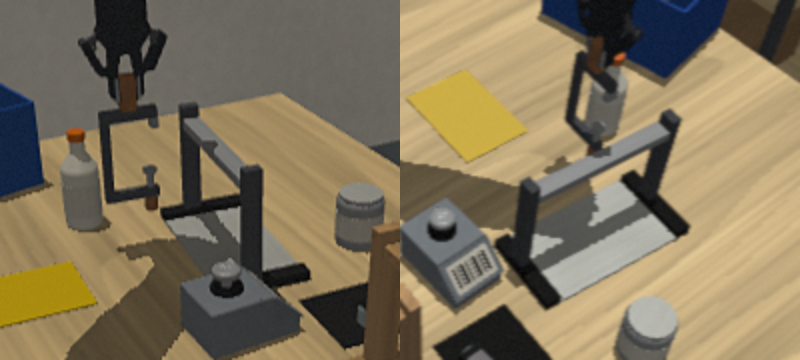

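The side view shows the clamp upright at (125,150), with its opening facing the rail and the far post at (190,155). I hook it on.

```bash
python3 -m handwheel '[[3,10,0,0],[0,15,0,0],[0,17,0,0],[0,17,0,0],[0,17,0,0],[0,17,0,0],[0,15,0,0],[0,11,0,0],[0,0,0,0],[0,0,0,0]]' 
python3 pose.py .551 .346 .392 -6
python3 -m handwheel '[[0,0,9,0],[0,0,8,0],[0,0,7,0],[0,0,6,0],[0,0,2,0],[0,0,0,0],[0,0,0,0]]'
python3 pose.py .551 .346 .392 -6
```

```text
t: 22.77
eef_pos: [0.5526, 0.3465, 0.4267]
orientation: [-0.0, 0.743, 0.669, 0.0]
ft_force: [-1.0, -0.1, -5.2]
grip_width: 0.0255
grasp_force: 60.9
t 22.77 tcp [0.5526 0.3465 0.4267] tool x [0.106 0.994 0.   ] y [ 0.994 -0.106 -0.   ] z [-0.  0. -1.] F [-1.  -0.1 -5.2] grip 0.0255 60.9 q [0.56 0.41 0.14 1.3  0.   2.24]
to go tool mm [-0.7 -1.6 34.7]
spin -0.001
t: 23.35
eef_pos: [0.5517, 0.3466, 0.3946]
orientation: [-0.0, 0.743, 0.669, -0.0]
ft_force: [-0.5, 0.2, -4.7]
grip_width: 0.0254
grasp_force: 60.9
t 23.35 tcp [0.5517 0.3466 0.3946] tool x [ 0.105  0.995 -0.   ] y [ 0.995 -0.105 -0.   ] z [-0. -0. -1.] F [-0.5  0.2 -4.7] grip 0.0254 60.9 q [0.56 0.42 0.08 1.23 0.   2.24]
to go tool mm [-0.7 -0.7  2.6]
spin -0.0
```

```bash
python3 -m handwheel '[[0,0,2,0],[0,0,1,0],[0,0,0,0],[0,0,0,0]]'
python3 -m handwheel '[[0,0,0,0],[0,0,0,0],[0,0,0,0],[0,0,0,0],[0,0,0,0],[0,0,0,0]]' 1
python3 -m handwheel '[[0,0,-10,0],[0,0,-20,0],[0,0,-25,0],[0,0,-30,0],[0,0,-25,0],[0,0,0,0],[0,0,0,0]]'
python3 grips.py w_c1 .245 .27
python3 pose.py .577 -.265 .49 -3.5
```

```text
t: 23.68
eef_pos: [0.552, 0.3467, 0.3922]
orientation: [0.0, 0.743, 0.669, 0.001]
ft_force: [-1.0, -0.2, -3.0]
grip_width: 0.0255
grasp_force: 61.2
t: 24.18
eef_pos: [0.552, 0.3466, 0.3919]
orientation: [0.0, 0.743, 0.669, 0.0]
ft_force: [-0.1, 0.6, 1.1]
grip_width: 0.0851
grasp_force: 0.0
t: 24.77
eef_pos: [0.5522, 0.3468, 0.5044]
orientation: [0.0, 0.743, 0.669, 0.002]
ft_force: [0.4, -0.1, -0.4]
grip_width: 0.0853
grasp_force: 0.0
[294, 224, 48, 50, 2300] [552.9 347.6] [25.3 25.9] 84.1 0.2574
t 24.82 tcp [0.552  0.3466 0.5026] tool x [0.105 0.994 0.001] y [ 0.994 -0.105  0.001] z [ 0.001  0.001 -1.   ] F [-0.1  0.9 -0.4] grip 0.0855 0.0 q [0.56 0.4  0.3  1.47 0.   2.24]
to go tool mm [-605.7   89.    12.1]
spin -0.044
```

```bash
python3 -m handwheel '[[-15,2,0,-0.044],[-30,2,0,0],[-30,4,0,0],[-30,4,0,0],[-30,3,0,0],[-30,3,0,0],[-30,3,0,0],[-30,3,0,0],[-30,3,0,0],[-30,3,0,0],[-30,3,0,0],[-30,3,0,0]]' 1
python3 -m handwheel '[[-30,3,0,0],[-30,3,0,0],[-30,3,0,0],[-30,3,0,0],[-30,3,0,0],[-30,3,0,0],[-30,3,0,0],[-30,3,0,0],[-20,3,0,0],[0,0,0,0],[0,0,0,0]]' 1
python3 grips.py w_r2 .266 .284
python3 pose.py .577 -.265 .407 -3.5
```

```text
t: 25.82
eef_pos: [0.5656, -0.0015, 0.5003]
orientation: [-0.001, 0.728, 0.685, -0.001]
ft_force: [-0.4, 0.0, -0.2]
grip_width: 0.0858
grasp_force: 0.0
t: 26.73
eef_pos: [0.5769, -0.2621, 0.4999]
orientation: [-0.001, 0.729, 0.684, -0.0]
ft_force: [0.4, 0.0, 0.5]
grip_width: 0.0854
grasp_force: 0.0
[294, 245, 52, 51, 2490] [ 576.8 -264.9] [26.  25.7] 85.6 0.273
[292, 372, 47, 44, 1918] [ 569.9 -340.2] [26.3 25.8] 87.5 0.2727
t 26.78 tcp [ 0.577  -0.2612  0.5004] tool x [0.062 0.998 0.001] y [ 0.998 -0.062 -0.002] z [-0.002  0.001 -1.   ] F [0.2 0.5 0.6] grip 0.0855 0.0 q [-0.43  0.37  0.24  1.45  0.    1.21]
to go tool mm [-3.9  0.4 93.4]
spin -0.001
```

```bash
python3 -m handwheel '[[-4,0,0,0],[0,0,20,0],[0,0,20,0],[0,0,20,0],[0,0,15,0],[0,0,11,0],[0,0,7,0],[0,0,0,0],[0,0,0,0]]' 1
python3 -m handwheel '[[0,0,0,0],[0,0,0,0],[0,0,0,0],[0,0,0,0],[0,0,0,0],[0,0,0,0],[0,0,0,0],[0,0,0,0]]' 0
python3 -m handwheel '[[0,0,-7,0],[0,0,-7,0],[0,0,-7,0],[0,0,-7,0],[0,0,-7,0],[0,0,0,0],[0,0,0,0]]' 
python3 -m handwheel '[[0,-10,0,0],[0,-16,0,0],[0,-20,0,0],[0,-20,0,0],[0,-20,0,0],[0,-20,0,0],[0,-14,0,0],[0,0,-20,0],[0,0,-25,0],[0,0,-25,0],[0,0,-20,0],[0,0,0,0]]' 
python3 pose.py .4234 .279 .53 -6
```

```text
t: 27.53
eef_pos: [0.5771, -0.2648, 0.4091]
orientation: [0.0, 0.728, 0.685, 0.0]
ft_force: [-0.1, -1.3, 1.2]
grip_width: 0.0852
grasp_force: 0.0
t: 28.2
eef_pos: [0.5768, -0.2652, 0.4092]
orientation: [0.0, 0.728, 0.685, -0.0]
ft_force: [-2.6, 0.7, 5.5]
grip_width: 0.0252
grasp_force: 59.5
t: 28.78
eef_pos: [0.5773, -0.2652, 0.4443]
orientation: [0.001, 0.728, 0.685, 0.0]
ft_force: [0.5, -0.0, -6.1]
grip_width: 0.0253
grasp_force: 59.4
t: 29.78
eef_pos: [0.4576, -0.2581, 0.5377]
orientation: [0.003, 0.728, 0.685, 0.001]
ft_force: [0.3, 0.3, -4.1]
grip_width: 0.0253
grasp_force: 61.0
t 29.78 tcp [ 0.4576 -0.2581  0.5377] tool x [ 0.061  0.998 -0.003] y [ 0.998 -0.061  0.006] z [ 0.006 -0.003 -1.   ] F [ 0.3  0.3 -4.1] grip 0.0253 61.0 q [-0.51  0.15  0.04  1.46  0.    1.12]
to go tool mm [534.  -66.9   5.9]
spin 0.044
```

```bash
python3 -m handwheel '[[10,-3,0,0],[20,-3,0,0],[24,-3,0,0],[24,-3,0,0],[24,-3,0,0],[24,-3,0,0],[24,-3,0,0],[24,-3,0,0],[24,-3,0,0],[24,-3,0,0],[24,-3,0,0],[24,-3,0,0]]' 
python3 -m handwheel '[[24,-3,0,0],[24,-3,0,0],[24,-3,0,0],[24,-3,0,0],[24,-3,0,0],[24,-3,0,0],[24,-3,0,0],[24,-3,0,0],[24,-3,0,0],[20,-3,0,0],[10,-3,0,0.044],[0,0,0,0],[0,0,0,0]]'
python3 -m handwheel '[[24,-3,0,0],[24,-3,0,0],[24,-3,0,0],[24,-3,0,0],[24,-3,0,0],[24,-3,0,0],[24,-3,0,0],[24,-3,0,0],[24,-3,0,0],[20,-3,0,0],[10,-3,0,0.044],[0,0,0,0]]'
python3 pose.py .4234 .279 .427 -6
```

```text
t: 30.78
eef_pos: [0.4367, 0.0153, 0.5316]
orientation: [-0.001, 0.728, 0.685, -0.001]
ft_force: [0.4, 0.1, -4.8]
grip_width: 0.0256
grasp_force: 60.9
t: 31.78
eef_pos: [0.4187, 0.2634, 0.5312]
orientation: [-0.001, 0.743, 0.67, -0.002]
ft_force: [-0.2, 0.0, -5.8]
grip_width: 0.0256
grasp_force: 60.9
t 31.78 tcp [0.4187 0.2634 0.5312] tool x [ 0.103  0.995 -0.001] y [ 0.995 -0.103 -0.004] z [-0.004 -0.001 -1.   ] F [-0.2  0.  -5.8] grip 0.0256 60.9 q [ 0.56  0.09 -0.03  1.45  0.    2.24]
to go tool mm [ 16.1   3.5 104.2]
spin 0.001schema error: expected 1 to 12 rows
```

The 13-row call was refused, so the travel finished in the right place. Now lower and hook.

```bash
python3 -m handwheel '[[8,2,15,0],[8,2,20,0],[0,0,20,0],[0,0,20,0],[0,0,18,0],[0,0,11,0],[0,0,0,0],[0,0,0,0]]' 
python3 pose.py .5427 .2667 .427 -6
```

```text
t: 32.45
eef_pos: [0.425, 0.2764, 0.429]
orientation: [-0.0, 0.743, 0.669, -0.001]
ft_force: [-0.2, 0.2, -3.7]
grip_width: 0.0257
grasp_force: 61.0
t 32.45 tcp [0.425  0.2764 0.429 ] tool x [ 0.105  0.994 -0.001] y [ 0.994 -0.105 -0.002] z [-0.002 -0.001 -1.   ] F [-0.2  0.2 -3.7] grip 0.0257 61.0 q [ 0.58  0.13 -0.22  1.22 -0.    2.25]
to go tool mm [  2.7 118.    1.8]
spin -0.0
```

```bash
python3 -m handwheel '[[2,10,0,0],[0,15,0,0],[0,17,0,0],[0,17,0,0],[0,17,0,0],[0,17,0,0],[0,15,0,0],[0,10,0,0],[0,0,0,0],[0,0,0,0]]' 
python3 -m handwheel '[[0,0,9,0],[0,0,8,0],[0,0,7,0],[0,0,6,0],[0,0,2,0],[0,0,2,0],[0,0,1,0],[0,0,0,0],[0,0,0,0]]'
python3 pose.py .5427 .2667 .394 -6
```

```text
t: 33.28
eef_pos: [0.5437, 0.2664, 0.43]
orientation: [-0.0, 0.743, 0.669, 0.0]
ft_force: [-0.6, 0.8, -5.9]
grip_width: 0.0254
grasp_force: 61.0
t: 34.03
eef_pos: [0.5431, 0.2666, 0.395]
orientation: [0.0, 0.743, 0.669, 0.0]
ft_force: [0.1, -0.4, -5.0]
grip_width: 0.0254
grasp_force: 61.1
t 34.03 tcp [0.5431 0.2666 0.395 ] tool x [0.105 0.994 0.   ] y [ 0.994 -0.105  0.   ] z [ 0.  0. -1.] F [ 0.1 -0.4 -5. ] grip 0.0254 61.1 q [ 0.46  0.33 -0.05  1.19 -0.    2.13]
to go tool mm [ 0.1 -0.4  1. ]
spin -0.0
```

```bash
python3 -m handwheel '[[0,0,1,0],[0,0,0,0],[0,0,0,0]]'
python3 -m handwheel '[[0,0,0,0],[0,0,0,0],[0,0,0,0],[0,0,0,0],[0,0,0,0],[0,0,0,0]]' 1
python3 -m handwheel '[[0,0,-10,0],[0,0,-20,0],[0,0,-25,0],[0,0,-30,0],[0,0,-22,0],[0,0,0,0],[0,0,0,0]]'
python3 grips.py w_c2 .245 .27
python3 pose.py .570 -.340 .49 -3.5
```

```text
t: 34.28
eef_pos: [0.5432, 0.2666, 0.3943]
orientation: [0.0, 0.743, 0.669, 0.001]
ft_force: [0.5, 0.7, -2.9]
grip_width: 0.0258
grasp_force: 61.2
t: 34.78
eef_pos: [0.5431, 0.2665, 0.3939]
orientation: [0.0, 0.743, 0.669, 0.0]
ft_force: [-0.0, -0.3, 0.3]
grip_width: 0.0854
grasp_force: 0.0
t: 35.37
eef_pos: [0.5433, 0.2667, 0.5029]
orientation: [0.001, 0.743, 0.669, 0.002]
ft_force: [-0.3, 0.0, 0.8]
grip_width: 0.0853
grasp_force: 0.0
[291, 68, 55, 57, 2971] [552.8 346.7] [25.9 26. ] 84.8 0.2583
[294, 225, 48, 51, 2325] [543.9 266.9] [25.6 25.8] 84.0 0.2574
t 35.42 tcp [0.5431 0.2666 0.5013] tool x [0.105 0.994 0.001] y [ 0.994 -0.105  0.001] z [ 0.001  0.001 -1.   ] F [-0.3  0.3  0.4] grip 0.0852 0.0 q [0.46 0.31 0.16 1.42 0.   2.13]
to go tool mm [-600.4   90.3   11. ]
spin -0.044
```

```bash
python3 -m handwheel '[[-15,2,0,-0.044],[-30,2,0,0],[-30,4,0,0],[-30,4,0,0],[-30,3,0,0],[-30,3,0,0],[-30,3,0,0],[-30,3,0,0],[-30,3,0,0],[-30,3,0,0],[-30,3,0,0],[-30,3,0,0]]' 1
python3 -m handwheel '[[-30,3,0,0],[-30,3,0,0],[-30,3,0,0],[-30,3,0,0],[-30,3,0,0],[-30,3,0,0],[-30,3,0,0],[-30,3,0,0],[-18,3,0,0],[0,0,0,0],[0,0,0,0]]' 1
python3 grips.py w_r3 .266 .284
python3 pose.py .570 -.340 .407 -3.5
```

```text
t: 36.42
eef_pos: [0.5567, -0.0815, 0.4993]
orientation: [-0.001, 0.728, 0.685, -0.001]
ft_force: [0.2, 0.2, 0.8]
grip_width: 0.0856
grasp_force: 0.0
t: 37.33
eef_pos: [0.5682, -0.3401, 0.4987]
orientation: [-0.002, 0.729, 0.685, -0.0]
ft_force: [-0.9, 0.5, -0.2]
grip_width: 0.0857
grasp_force: 0.0
[297, 241, 52, 51, 2513] [ 569.9 -340.1] [25.3 25.7] 87.1 0.273
t 37.38 tcp [ 0.5683 -0.3391  0.4992] tool x [0.062 0.998 0.002] y [ 0.998 -0.062 -0.002] z [-0.002  0.002 -1.   ] F [-0.3  0.5  0. ] grip 0.0852 0.0 q [-0.54  0.43  0.33  1.47  0.    1.09]
to go tool mm [-0.9  2.  92.2]
spin -0.0
```

```bash
python3 -m handwheel '[[-1,2,0,0],[0,0,20,0],[0,0,20,0],[0,0,20,0],[0,0,15,0],[0,0,11,0],[0,0,6,0],[0,0,0,0],[0,0,0,0]]' 1
python3 -m handwheel '[[0,0,0,0],[0,0,0,0],[0,0,0,0],[0,0,0,0],[0,0,0,0],[0,0,0,0],[0,0,0,0],[0,0,0,0]]' 0
python3 -m handwheel '[[0,0,-7,0],[0,0,-7,0],[0,0,-7,0],[0,0,-7,0],[0,0,-7,0],[0,0,0,0],[0,0,0,0]]' 
python3 -m handwheel '[[0,-10,0,0],[0,-16,0,0],[0,-20,0,0],[0,-20,0,0],[0,-20,0,0],[0,-20,0,0],[0,-14,0,0],[0,0,-20,0],[0,0,-25,0],[0,0,-25,0],[0,0,-20,0],[0,0,0,0]]' 
python3 pose.py .415 .1995 .53 -6
```

```text
t: 38.13
eef_pos: [0.5706, -0.34, 0.4093]
orientation: [0.0, 0.728, 0.685, 0.0]
ft_force: [0.9, 0.8, 0.1]
grip_width: 0.0854
grasp_force: 0.0
t: 38.8
eef_pos: [0.5703, -0.3404, 0.4092]
orientation: [0.0, 0.728, 0.685, -0.0]
ft_force: [-3.1, -0.3, 3.7]
grip_width: 0.0254
grasp_force: 59.4
t: 39.38
eef_pos: [0.5706, -0.3404, 0.4444]
orientation: [0.001, 0.728, 0.685, 0.0]
ft_force: [0.2, 0.1, -4.4]
grip_width: 0.0254
grasp_force: 59.4
t: 40.38
eef_pos: [0.4509, -0.3333, 0.5379]
orientation: [0.003, 0.728, 0.685, 0.001]
ft_force: [-0.2, -0.1, -4.1]
grip_width: 0.0253
grasp_force: 60.7
t 40.38 tcp [ 0.4509 -0.3333  0.5379] tool x [ 0.061  0.998 -0.004] y [ 0.998 -0.061  0.006] z [ 0.005 -0.004 -1.   ] F [-0.2 -0.1 -4.1] grip 0.0253 60.7 q [-0.64  0.22  0.13  1.47 -0.    1.  ]
to go tool mm [529.6 -68.4   5.6]
spin 0.044
```

```bash
python3 -m handwheel '[[10,-3,0,0],[20,-3,0,0],[24,-3,0,0],[24,-3,0,0],[24,-3,0,0],[24,-3,0,0],[24,-3,0,0],[24,-3,0,0],[24,-3,0,0],[24,-3,0,0],[24,-3,0,0],[24,-3,0,0]]' 
python3 -m handwheel '[[24,-3,0,0],[24,-3,0,0],[24,-3,0,0],[24,-3,0,0],[24,-3,0,0],[24,-3,0,0],[24,-3,0,0],[24,-3,0,0],[24,-3,0,0],[20,-3,0,0],[10,-3,0,0.044],[0,0,0,0]]'
python3 pose.py .415 .1995 .427 -6
```

```text
t: 41.38
eef_pos: [0.4301, -0.0598, 0.5315]
orientation: [-0.001, 0.728, 0.685, -0.001]
ft_force: [0.5, 0.0, -4.9]
grip_width: 0.0249
grasp_force: 60.7
t: 42.38
eef_pos: [0.412, 0.1881, 0.5314]
orientation: [-0.001, 0.743, 0.67, -0.001]
ft_force: [0.6, 0.2, -4.4]
grip_width: 0.0254
grasp_force: 60.6
t 42.38 tcp [0.412  0.1881 0.5314] tool x [ 0.103  0.995 -0.   ] y [ 0.995 -0.103 -0.003] z [-0.003 -0.    -1.   ] F [ 0.6  0.2 -4.4] grip 0.0254 60.6 q [ 0.43  0.01 -0.12  1.44  0.    2.1 ]
to go tool mm [ 11.7   2.1 104.4]
spin 0.002
```

```bash
python3 -m handwheel '[[7,2,15,0],[6,1,20,0],[0,0,20,0],[0,0,20,0],[0,0,18,0],[0,0,11,0],[0,0,0,0],[0,0,0,0]]' 
python3 -m handwheel '[[0,10,0,0],[0,15,0,0],[0,17,0,0],[0,17,0,0],[0,17,0,0],[0,17,0,0],[0,15,0,0],[0,10,0,0],[0,0,0,0],[0,0,0,0]]' 
python3 pose.py .5343 .187 .394 -6
```

```text
t: 43.05
eef_pos: [0.4171, 0.1983, 0.429]
orientation: [-0.0, 0.743, 0.669, -0.001]
ft_force: [-0.1, 0.3, -3.6]
grip_width: 0.0251
grasp_force: 60.6
t: 43.88
eef_pos: [0.5356, 0.1863, 0.43]
orientation: [-0.0, 0.743, 0.669, 0.0]
ft_force: [-0.5, 0.1, -4.3]
grip_width: 0.0252
grasp_force: 60.7
t 43.88 tcp [0.5356 0.1863 0.43  ] tool x [0.105 0.994 0.   ] y [ 0.994 -0.105  0.   ] z [ 0.  0. -1.] F [-0.5  0.1 -4.3] grip 0.0252 60.7 q [ 0.33  0.24 -0.08  1.24  0.    2.01]
to go tool mm [ 0.5 -1.3 36. ]
spin -0.001
```

```bash
python3 -m handwheel '[[0,0,9,0],[0,0,8,0],[0,0,7,0],[0,0,6,0],[0,0,2,0],[0,0,2,0],[0,0,1,0],[0,0,1,0],[0,0,0,0],[0,0,0,0]]'
python3 -m handwheel '[[0,0,0,0],[0,0,0,0],[0,0,0,0],[0,0,0,0],[0,0,0,0],[0,0,0,0]]' 1
python3 -m handwheel '[[0,0,-10,0],[0,0,-20,0],[0,0,-25,0],[0,0,-30,0],[0,0,-22,0],[0,0,0,0],[0,0,0,0]]'
python3 grips.py w_c3 .245 .27
python3 pose.py .4385 .0415 .300 -6
python3 - <<'E'
from h import *
a=grab_frame("side");b=grab_frame("scene")
c=lambda f,y,x:cv2.resize(f["color"][y:y+240,x:x+260,::-1],(400,370))
cv2.imwrite("pics/hung.png",np.hstack([c(a,90,190),c(b,130,230)]))
P=cloud(b); z=P[...,2]; m=(z>.028)&(z<.046)&(np.hypot(P[...,0]-.677,P[...,1]+.005)<.12); p=P[m]; print(len(p),cv2.minAreaRect((p[:,:2]*1000).astype(np.float32)))
E
```

```text
t: 44.72
eef_pos: [0.5349, 0.1865, 0.3942]
orientation: [0.0, 0.743, 0.669, 0.0]
ft_force: [-1.3, 0.3, -1.3]
grip_width: 0.0253
grasp_force: 61.1
t: 45.22
eef_pos: [0.535, 0.1865, 0.3938]
orientation: [0.0, 0.743, 0.669, 0.0]
ft_force: [-0.7, -1.1, -0.5]
grip_width: 0.0856
grasp_force: 0.0
t: 45.8
eef_pos: [0.5353, 0.1866, 0.5028]
orientation: [0.001, 0.743, 0.669, 0.002]
ft_force: [-0.0, 0.1, -0.2]
grip_width: 0.0856
grasp_force: 0.0
[290, 69, 54, 57, 2958] [543.8 266.1] [25.8 26. ] 83.8 0.2583
[293, 226, 49, 50, 2314] [535.5 186.7] [25.5 26.2] 83.7 0.2574
t 45.85 tcp [0.535  0.1865 0.5013] tool x [0.105 0.994 0.001] y [ 0.994 -0.105  0.001] z [ 0.001  0.    -1.   ] F [-1.   0.1  0.2] grip 0.0855 0.0 q [0.34 0.23 0.06 1.4  0.   2.01]
to go tool mm [-154.4  -81.   201.1]
spin -0.0
515 ((683.6832275390625, -40.72068786621094), (145.9395294189453, 37.129817962646484), 3.7086055278778076)
```

View pics/hung.png

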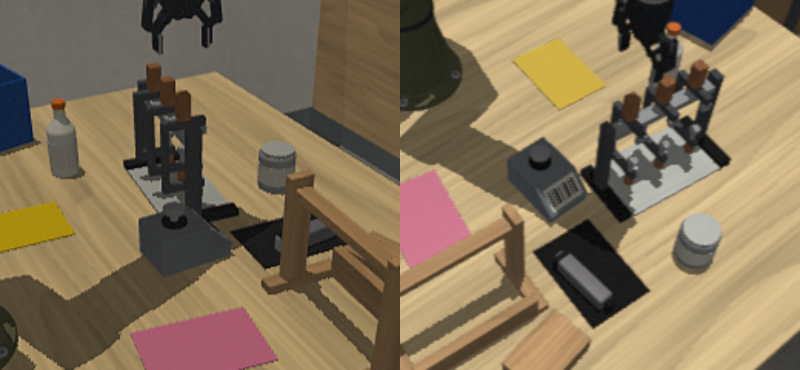

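The side and scene views show all three clamps hanging upright on the carrier (scene grips at (632,105), (663,92) and (697,75)). The scanner at (583,278) has been knocked about 36 mm sideways but is still on the mat. I check how much margin is left.

Run:
```python
from h import *
b=grab_frame("scene"); P=cloud(b); c=b["color"].astype(int); z=P[...,2]
m=(c.max(2)<45)&(z<.012)&(np.hypot(P[...,0]-.667,P[...,1])<.16)
s=(z>.012)&(z<.046)&(np.hypot(P[...,0]-.677,P[...,1]+.04)<.09)
mm=cv2.morphologyEx((m|s).astype(np.uint8),cv2.MORPH_OPEN,np.ones((3,3))); n,l,st,_=cv2.connectedComponentsWithStats(mm); k=1+st[1:,4].argmax()
k=l==k; p=P[k&m]; r=cv2.minAreaRect((p[:,:2]*1000).astype(np.float32)); print("mat",r)
q=P[s&(z>.03)]; rs=cv2.minAreaRect((q[:,:2]*1000).astype(np.float32)); print("scan",rs,np.median(q[:,2]),np.percentile(q[:,2],[5,95]))
```

```text
mat ((667.1619262695312, -8.456527709960938), (137.33700561523438, 196.86831665039062), 86.66123962402344)
scan ((675.013671875, -48.73927307128906), (105.69849395751953, 124.8611068725586), 60.976898193359375) 0.03805904586622355 [0.03241405 0.04197443]
```

The scanner still lies flat, about 33 mm from the middle of the mat (limit 70), so it stays where it is. Now the closing press.

```bash
python3 -m handwheel '[[-20,-10,0,0],[-25,-13,0,0],[-25,-13,0,0],[-25,-13,0,0],[-25,-13,0,0],[-22,-12,0,0],[-12,-7,0,0],[0,0,0,0],[0,0,0,0]]' 0
python3 -m handwheel '[[0,0,30,0],[0,0,35,0],[0,0,35,0],[0,0,35,0],[0,0,30,0],[0,0,20,0],[0,0,15,0],[0,0,0,0],[0,0,0,0]]'
python3 pose.py .4385 .0415 .2700 -6
```

```text
t: 46.75
eef_pos: [0.4382, 0.0416, 0.5005]
orientation: [-0.0, 0.744, 0.669, 0.0]
ft_force: [-0.2, 0.7, -0.2]
grip_width: 0.0003
grasp_force: 0.0
t: 47.5
eef_pos: [0.4384, 0.0425, 0.2999]
orientation: [-0.001, 0.743, 0.669, -0.001]
ft_force: [-0.3, -0.1, -0.5]
grip_width: 0.0002
grasp_force: 0.0
t 47.5 tcp [0.4384 0.0425 0.2999] tool x [ 0.104  0.995 -0.   ] y [ 0.995 -0.104 -0.002] z [-0.002  0.    -1.   ] F [-0.3 -0.1 -0.5] grip 0.0002 0.0 q [ 0.1   0.09 -0.57  0.91  0.    1.77]
to go tool mm [-1.   0.3 29.9]
spin 0.001
```

```bash
python3 -m handwheel '[[0,0,6,0],[0,0,6,0],[0,0,5,0],[0,0,5,0],[0,0,4,0],[0,0,2,0],[0,0,0,0],[0,0,0,0]]'
python3 -m handwheel '[[0,0,2,0],[0,0,0,0],[0,0,0,0]]'; python3 -m handwheel '[[0,0,1,0],[0,0,0,0],[0,0,0,0]]'
```

```text
t: 48.17
eef_pos: [0.4389, 0.0419, 0.2734]
orientation: [0.0, 0.743, 0.669, 0.001]
ft_force: [0.2, 0.3, 7.0]
grip_width: -0.0004
grasp_force: 3.8
t: 48.42
eef_pos: [0.4389, 0.0419, 0.2716]
orientation: [0.0, 0.743, 0.669, 0.001]
ft_force: [-1.0, 0.9, 8.1]
grip_width: -0.0004
grasp_force: 4.2
t: 48.67
eef_pos: [0.4389, 0.0419, 0.2706]
orientation: [0.0, 0.743, 0.669, 0.001]
ft_force: [-0.6, 0.2, 8.6]
grip_width: 0.0001
grasp_force: 4.4
```

```bash
python3 -m handwheel '[[0,0,1,0],[0,0,1,0],[0,0,0,0],[0,0,0,0]]'
python3 -m handwheel '[[0,0,0,0],[0,0,0,0],[0,0,0,0],[0,0,0,0],[0,0,0,0],[0,0,0,0],[0,0,0,0],[0,0,0,0],[0,0,0,0],[0,0,0,0],[0,0,0,0],[0,0,0,0]]'
```

```text
t: 49.0
eef_pos: [0.4389, 0.0419, 0.2702]
orientation: [0.001, 0.743, 0.669, 0.001]
ft_force: [-7.8, 0.8, 26.7]
grip_width: -0.0001
grasp_force: 13.4
t: 50.0
eef_pos: [0.4388, 0.0419, 0.2702]
orientation: [0.001, 0.743, 0.669, 0.001]
ft_force: [-7.3, 0.0, 26.3]
grip_width: -0.0001
grasp_force: 13.4
```

The stop was reached at 26 N and held. Now retract and make a last check of the clamps, scanner and plunger.

```bash
python3 -m handwheel '[[0,0,-8,0],[0,0,-10,0],[0,0,-15,0],[0,0,-25,0],[0,0,-35,0],[0,0,-40,0],[0,0,-40,0],[0,0,-40,0],[0,0,-20,0],[0,0,0,0],[0,0,0,0]]' 
python3 -m handwheel '[[-25,0,0,0],[-30,0,0,0],[-30,0,0,0],[-30,0,0,0],[-25,0,0,0],[0,0,0,0],[0,0,0,0],[0,0,0,0],[0,0,0,0],[0,0,0,0],[0,0,0,0],[0,0,0,0]]'
python3 - <<'E'
from h import *
a=grab_frame("side");b=grab_frame("scene"); P=cloud(b); z=P[...,2]
for g in((.553,.347),(.544,.267),(.5355,.187)):
    m=(np.hypot(P[...,0]-g[0],P[...,1]-g[1])<.03)&(z>.24)&(z<.3); print(g,m.sum(),np.percentile(z[m],95).round(3))
m=(np.hypot(P[...,0]-.4385,P[...,1]-.0415)<.02)&(z>.09)&(z<.13); print("plunger",np.percentile(z[m],90).round(3))
m=(z>.030)&(z<.044)&(abs(P[...,0]-.68)<.09)&(abs(P[...,1]+.03)<.06); p=P[m]; print("scan",cv2.minAreaRect((p[:,:2]*1000).astype(np.float32)),np.median(p[:,2]))
cv2.imwrite("pics/end.png",np.hstack([cv2.resize(a["color"][:,:,::-1],(400,300)),cv2.resize(b["color"][:,:,::-1],(400,300))]))
E
```

```text
t: 50.92
eef_pos: [0.4385, 0.0417, 0.5016]
orientation: [0.001, 0.743, 0.669, 0.001]
ft_force: [-0.2, -0.5, -0.9]
grip_width: 0.0002
grasp_force: 0.0
t: 51.92
eef_pos: [0.4236, -0.0968, 0.5007]
orientation: [-0.0, 0.743, 0.67, 0.0]
ft_force: [-0.4, 0.7, -0.3]
grip_width: -0.0001
grasp_force: 0.0
(0.553, 0.347) 101 0.261
(0.544, 0.267) 102 0.261
(0.5355, 0.187) 105 0.262
plunger 0.114
scan ((683.4487915039062, -41.27057647705078), (146.46694946289062, 36.38069534301758), 4.02769136428833) 0.037553061267190824
```

View pics/end.png

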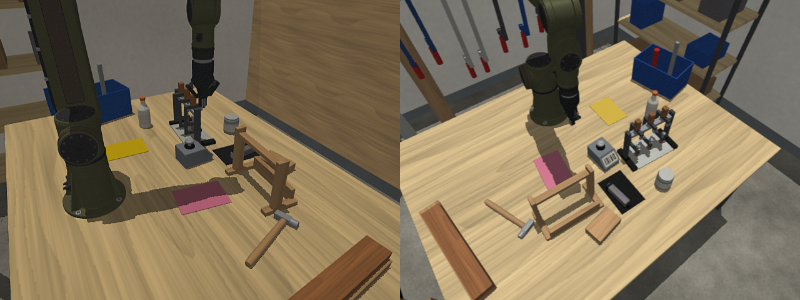

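The final views show three clamps on the carrier (scene (648,135)), the scanner on the black mat (620,190), the plunger up, the bystanders in place and the arm clear. I hand in.

```bash
python3 -c "
from cell import *
print(finish_job())"
```

```text
the job is handed in; nothing more can be done
None
```

The job is handed in, with no verdict returned: I scanned the label, returned the scanner to its mat, pressed the plunger to its stop to open and close the job, and hung all three clamps on the carrier; the scanner was later knocked about 36 mm aside but still lies flat on its mat, so I left it there.

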